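Probe the air conditioner's control board

ROBOT

A 6-joint arm with a two-finger parallel gripper is mounted at the origin on the work surface. World frame = base frame: x ahead of the robot, y to its left, z up, the work surface at z = 0. Lengths are in mm, angles in rad, forces in N, time in s.
With the tool pointing down it reaches from about 400 to 925 mm from the base axis. Payload 12.5 kg.
Tool frame: the origin (TCP) lies at the very end of the fingers, on their centre line; the grasp point (between the pads) lies 19 mm behind it (tcp_to_grasp is the distance from the TCP to the grasp point, in mm); z points along the fingers, y is the line along which they close (so a half turn about z gives the same grasp; the last joint's range is limited). The gripper opens to 95 mm and grips with 3 to 60 N. Pads are 20 mm wide; open, the fingers measure 119 mm over their backs; the gripper's body (75 mm by 180 mm) begins 59 mm behind the grasp point.
Start: joints at [-1.361, 0.491, 1.559, -0, 1.092, -0.106], TCP at [194.134, -594.103, 214.661] pointing down, gripper open.
Joint ranges: [-3.1, 3.1], [-0.84, 2.19], [0.05, 2.79], [-1.13, 4.28], [0.06, 2.93], [-2.69, 2.69]. Speed limits (rad/s): [2.22, 2.22, 2.79, 3.14, 3.14, 3.14].

INTERFACE

Orientations are given as a 3x3 rotation matrix whose columns are the frame's x, y, z axes.
In Python, from station import * gives the robot as it stands.
- The arm moves only by the shell command python3 -m handwheel 'ROWS' [FORCE]. ROWS is JSON, a list of rows, each a list of 5 numbers: the opening, from 0 (shut) to 1 (fully open), then the shift along the tool's x, y, z in cm, then the turn about the tool's z in degrees. In form: [[grip, x, y, z, yaw], ...]. A call has 1 to 12 rows; each row is the pose to reach, as a shift and turn from the pose commanded when the call began, along the tool's axes at that moment; what a row does not reach only later rows make up. A row lasts 1/12 s, in which the tool goes at most 41.7 mm and 7.16 degrees, less where a joint would pass 70% of its speed; a pose out of reach is approached as far as the arm can. A call with a gripper value outside its range is refused whole. The fingers move at their own pace and stop on an object; FORCE is the grip in N (left out, the last holds). Time passes only in rows, so rows that repeat a pose let the fingers close. It gives the time, the measured TCP pose, the force, the opening and the grip force at its end, in the units of the state.
- get_state(): the state, without advancing time (a new reading comes with each control period).
- camera(name): name is "scene" or "top" or "wrist"; returns a dict with "frame" (400x640x3 uint8, red, green, blue), "intrinsics" (3x3 intrinsics, pixels), "position" and "rotation" of the camera in the world. Camera axes: x right, y down, z forward; pixel columns grow to the right and rows downward; lengths in mm; the calibration is good to about 2 mm. A picture is of the moment at which its call begins. There is no depth.
- close_job(): hands the job in; it is judged then, once.
Trained networks look in a picture, given as the dict that the camera call returned (one of the last four; its "shot" number tells which), for a name from the list of things; names that differ only in an ending like _2 or _b are one class to them, and where a whole thing is asked for, a point or a joint stands for the part that bears it (a point fixed in the world has none). Each returns a list of dicts, best first, with "confidence" (0 to 1); they miss things now and then, are a little off and sometimes report something else, mostly with a low value. They report only what shows in the picture. A call takes as long as a camera call. They do not tell look-alikes from the thing itself.
- outline_of(query, picture): "region" (400x640 bool, what is visible of it) and "point" ([column, row] in pixels, amid what is visible of it).
The state is a dict: "t": time; "q": joint angles; "dq": joint speeds; "joint_torque": joint torques, N m; "tcp_pos": TCP position; "ee_rot": TCP orientation; "contact_force": force on the tool from outside, world axes, zero at the start; "moment": the same for the moment, N m; "grip_width": finger opening in mm; "grasp_force": force on a finger pad.
Only numpy, scipy, OpenCV 4.12 (cv2) and the standard library are available. Lean on these libraries where they do the work, as an engineer would, in place of code of your own. Each camera call takes 0.05 s, during which the arm holds its last target. There are 200 camera calls.

TASK

Check the air conditioner's control board: take the slim-tipped pen tester from the rack (the other two are too thick) and touch its tip down the bores of the red, then the yellow, then the blue test point, feeling for the sprung brass pad hidden at the bottom and holding it gently pressed for about half a second each time, without driving it to its stop. Then hang the tester back upright in its own hole in the rack and let go; leave everything else where it is.

Things in the scene. Friction and masses are not known exactly. Their poses are not given: they have to be found in the camera images.
- module: air-conditioner control module: cream tray with a green circuit board, 162 x 242 mm, tilted 38 degrees on an aluminium stand, fixed. Origin under its centre on the platform; the board faces its own -x and up (its outward normal is (-0.616, 0, 0.788) in this frame); board centre 95 mm above the origin. The three test points are in a row along its y, 62 mm apart.
- point_red: red test point: red sleeve, 26 mm outside, 13 mm bore, sunk in the sloping board, 6 mm proud of it. Origin at the centre of its mouth; frame upright (z up), turned like the module. The bore runs from the mouth INTO the board along (0.616, 0, -0.788) in this frame, 38 degrees off vertical. A sprung brass pad lies in it at an unknown depth, 20 to 28 mm below the mouth.
- pad_red (a joint): how far the brass pad in the red test point is pressed in, 0 (at rest) to 0.008 m (on its stop); sprung, 1 N to start and 1.2 N per mm, about 10.7 N at the stop
- point_yellow: yellow test point: yellow sleeve, 26 mm outside, 13 mm bore, sunk in the sloping board, 6 mm proud of it. Origin at the centre of its mouth; frame upright (z up), turned like the module. The bore runs from the mouth INTO the board along (0.616, 0, -0.788) in this frame, 38 degrees off vertical. A sprung brass pad lies in it at an unknown depth, 20 to 28 mm below the mouth.
- pad_yellow (a joint): how far the brass pad in the yellow test point is pressed in, 0 (at rest) to 0.008 m (on its stop); sprung, 1 N to start and 1.2 N per mm, about 10.7 N at the stop
- point_blue: blue test point: blue sleeve, 26 mm outside, 13 mm bore, sunk in the sloping board, 6 mm proud of it. Origin at the centre of its mouth; frame upright (z up), turned like the module. The bore runs from the mouth INTO the board along (0.616, 0, -0.788) in this frame, 38 degrees off vertical. A sprung brass pad lies in it at an unknown depth, 20 to 28 mm below the mouth.
- pad_blue (a joint): how far the brass pad in the blue test point is pressed in, 0 (at rest) to 0.008 m (on its stop); sprung, 1 N to start and 1.2 N per mm, about 10.7 N at the stop
- rack: fixed aluminium rack, a plate 60 x 250 x 8 mm whose top is 85 mm above the platform, on two end feet; three through holes of 24 mm, 75 mm apart along its y (middle one at the centre). Origin under its centre on the platform. The three pen testers hang in the holes by their collars, in any order, squared up with it.
- probe_slim: pen tester with the slim steel tip, 6 mm dia, round-ended: the one that fits the test points. Origin at the tip, z up along the pen: tip shank z 0-46 mm, black boss 18 mm dia z 46-56, black collar 30 mm dia z 56-62 (its underside rests on the rack plate), orange square handle 18 x 18 mm (sides along x and y) z 62-122 mm. Loose, about 60 g.
- probe_medium: look-alike pen tester with a 14 mm dia tip, too thick. Origin at the tip, z up along the pen: tip shank z 0-46 mm, black boss 18 mm dia z 46-56, black collar 30 mm dia z 56-62 (its underside rests on the rack plate), orange square handle 18 x 18 mm (sides along x and y) z 62-122 mm. Loose, about 60 g.
- probe_thick: look-alike pen tester with an 18 mm dia tip, too thick. Origin at the tip, z up along the pen: tip shank z 0-46 mm, black boss 18 mm dia z 46-56, black collar 30 mm dia z 56-62 (its underside rests on the rack plate), orange square handle 18 x 18 mm (sides along x and y) z 62-122 mm. Loose, about 60 g.
- mallet: green rubber mallet lying along x, handle to -x; head 60 mm dia, 90 mm long, centre 85 mm from the origin along x; whole 265 mm long. Bystander, loose; origin on the platform under it.
- hex_key: aluminium hex key lying flat, 100 mm long, 7 mm thick, short leg 36 mm. Bystander, loose; origin on the platform under it.
- block_1: birch corner block, L-shaped, 60 x 60 x 50 mm high. Bystander, loose; origin on the platform under it.
- block_2: birch corner block, L-shaped, 60 x 60 x 50 mm high. Bystander, loose; origin on the platform under it.
- hinge_1: chrome butt hinge lying flat, 60 x 50 mm, 12 mm high. Bystander, loose; origin on the platform under it.
- hinge_2: chrome butt hinge lying flat, 60 x 50 mm, 12 mm high. Bystander, loose; origin on the platform under it.
Mind the look-alikes: they are no part of the job. What is shaped like the probe_slim but pink or white is not meant.

How it is judged:
By the outcome, as a careful person would: the job done as asked, in the order asked, and still so for the second after the job is handed in, with the robot touching nothing.
It also fails if it takes over 72 s, if anything falls off the work surface, if the arm or the gripper's body presses on something with over 40 N, if the wrist force passes 120 N, or if a joint passes its speed limit or range.

## Working session

There is one attempt and no reset: what is moved stays moved. The work goes in short steps, Python scripts to look and compute and a shell command to move; the robot and the scene stay as the last step left them, time stands still between calls to the robot, and variables do not carry over. Pictures are saved under pics/ and viewed, at most 10 in all, crops included, and the job is handed in when it is done.

```bash
ls; mkdir -p pics; python3 - <<'E'
from station import *
import cv2,numpy as np
s=get_state();print(s['t'],s['tcp_pos'],np.round(s['ee_rot'],3).tolist(),s['contact_force'],s['grip_width'])
for n in ['scene','top']:
    c=camera(n);cv2.imwrite(f'pics/{n}0.png',c['frame'][:,:,::-1])
    print(n,c['shot'],np.round(c['intrinsics'],1).tolist(),np.round(c['position'],1),np.round(c['rotation'],4).tolist())
    for q in ['point_red','point_yellow','point_blue','rack','probe_slim','probe_medium','probe_thick','module']:
        for d in outline_of(q,c)[:3]: print(q,round(d['confidence'],2),d['point'],d['region'].sum())
E
```

```text
pics
0.0 [ 194.07661725 -593.83491726  214.07698716] [[0.951, 0.311, -0.0], [0.311, -0.951, 0.001], [0.0, -0.001, -1.0]] [ 1.02894633  0.63251756 -0.22280714] 95.14111786325903
scene 1 [[425.2, 0.0, 320.0], [0.0, 425.2, 200.4], [0.0, 0.0, 1.0]] [1054.7 -583.7  716.7] [[0.8144, 0.3471, -0.4651], [0.5799, -0.5185, 0.6284], [-0.023, -0.7814, -0.6236]]
point_yellow 0.62 [227.0, 223.8] 403
point_blue 0.38 [310.0, 171.3] 94
rack 0.7 [187.4, 257.6] 2881
probe_slim 0.71 [286.4, 236.8] 369
probe_slim 0.62 [251.6, 257.6] 420
probe_slim 0.55 [226.7, 220.2] 362
probe_thick 0.6 [161.5, 258.4] 479
module 0.66 [334.3, 188.9] 6743
top 2 [[379.6, 0.0, 311.3], [0.0, 379.6, 203.9], [0.0, 0.0, 1.0]] [ 476.1   66.9 1129.7] [[-0.0242, -0.9957, 0.0897], [-0.9995, 0.0221, -0.0246], [0.0225, -0.0902, -0.9957]]
point_red 0.49 [278.2, 203.2] 49
point_yellow 0.7 [279.2, 205.1] 56
point_yellow 0.59 [277.3, 180.9] 53
rack 0.45 [435.7, 244.4] 155
probe_slim 0.5 [354.5, 196.8] 98
probe_medium 0.59 [409.4, 241.2] 126
probe_medium 0.32 [259.7, 251.6] 138
probe_thick 0.46 [433.1, 246.2] 156
module 0.8 [274.9, 206.5] 5304
```

```bash
python3 - <<'E'
import cv2,numpy as np
a=cv2.imread('pics/scene0.png');b=cv2.imread('pics/top0.png')
cv2.imwrite('pics/s1.png',cv2.resize(a[130:330,110:370],None,fx=3,fy=3,interpolation=2))
cv2.imwrite('pics/t1.png',cv2.resize(b[120:300,220:470],None,fx=3.2,fy=3.2,interpolation=2))
E
```

```text
(no output)
```

View pics/s1.png

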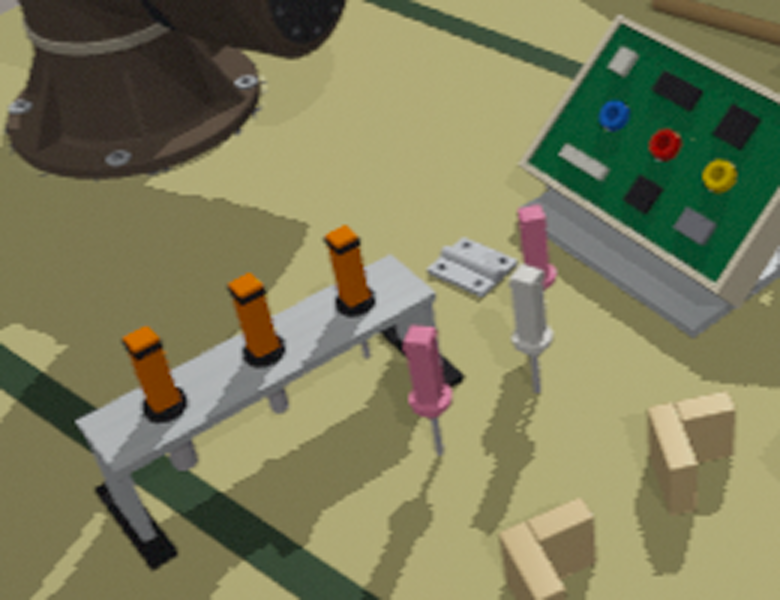

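View pics/t1.png

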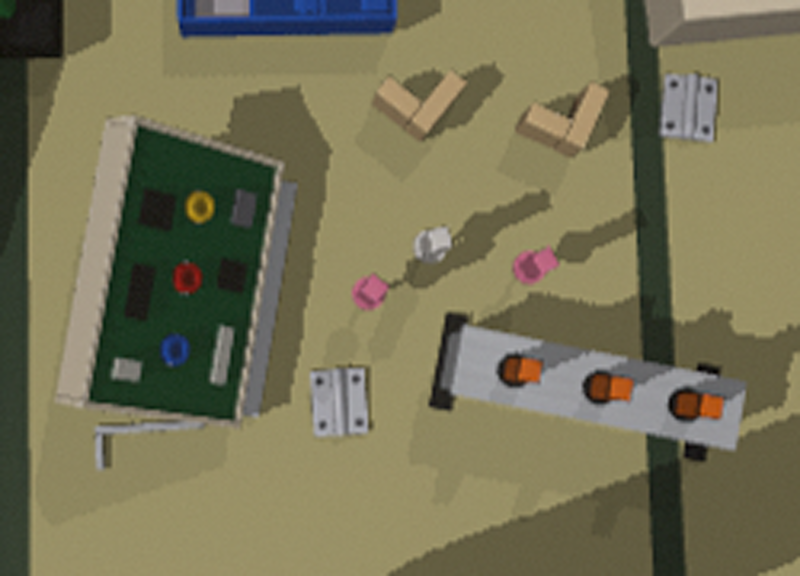

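Scene crop: three orange testers hang in the rack. The shanks below the plate look thick at crop (183,455), medium at (278,400) and thin at (365,345). So the slim one should be the rack's right-hand tester in the scene view (full picture ~(227,220)), nearest the module; in the top view that is ~(382,236). The pink and white pens are look-alikes. I'll enlarge that area to confirm and measure by colour.

```bash
cat > h.py <<'E'
from station import *
import cv2,numpy as np
from scipy.optimize import least_squares
def proj(c,P):
    p=(np.atleast_2d(P)-c['position'])@c['rotation']; q=p@c['intrinsics'].T; return q[:,:2]/q[:,2:]
def tri(cs,uv):
    A=[];b=[]
    for c,u in zip(cs,uv):
        d=c['rotation']@np.linalg.solve(c['intrinsics'],[u[0],u[1],1]);d/=np.linalg.norm(d)
        M=np.eye(3)-np.outer(d,d);A.append(M);b.append(M@c['position'])
    X=np.linalg.lstsq(np.vstack(A),np.hstack(b),rcond=None)[0]
    return X,[np.round(proj(c,X)[0]-u,1) for c,u in zip(cs,uv)]
def onplane(c,u,z):
    d=c['rotation']@np.linalg.solve(c['intrinsics'],[u[0],u[1],1]);return c['position']+d*(z-c['position'][2])/d[2]
H={'red':[(0,6),(174,180)],'yellow':[(24,34)],'blue':[(100,125)],'orange':[(8,20)]}
def blobs(c,col,smin=170,vmin=70,amin=15):
    h=cv2.cvtColor(c['frame'],cv2.COLOR_RGB2HSV);m=np.zeros(h.shape[:2],bool)
    for a,b in H[col]: m|=(h[...,0]>=a)&(h[...,0]<=b)
    m&=(h[...,1]>smin)&(h[...,2]>vmin)
    n,l,st,ce=cv2.connectedComponentsWithStats(m.astype('uint8'),connectivity=8)
    return [(np.round(ce[i],1),st[i].tolist()) for i in range(1,n) if st[i,4]>=amin],m
E
python3 - <<'E'
from h import *
c1=camera('scene');c2=camera('top')
for n,c in(('scene',c1),('top',c2)):
    for k in H:
        print(n,k,[(b[0].tolist(),b[1]) for b in blobs(c,k)[0]][:8])
    
f=c1['frame'][:,:,::-1]
cv2.imwrite('pics/s2.png',cv2.resize(f[200:295,140:265],None,fx=6,fy=6,interpolation=cv2.INTER_CUBIC))
c=camera('wrist');cv2.imwrite('pics/w0.png',c['frame'][:,:,::-1]);s=get_state()
R=s['ee_rot'];print('wrist in tool',np.round(R.T@(c['position']-s['tcp_pos']),1),np.round(R.T@c['rotation'],3).tolist(),c['intrinsics'][0])
E
```

```text
scene red [([331.3, 177.7], [327, 173, 10, 10, 74])]
scene yellow [([349.4, 188.2], [344, 183, 12, 11, 94])]
scene blue [([314.3, 167.9], [310, 164, 10, 10, 72]), ([423.5, 275.8], [375, 226, 101, 101, 5336])]
scene orange [([442.8, 48.7], [326, 0, 232, 125, 16324]), ([308.0, 63.0], [291, 54, 33, 20, 334]), ([282.5, 60.7], [280, 57, 6, 8, 28]), ([223.3, 208.6], [219, 205, 10, 8, 52]), ([226.3, 222.0], [220, 213, 14, 19, 172]), ([490.0, 263.6], [475, 218, 36, 75, 472]), ([191.4, 224.8], [186, 221, 12, 8, 59]), ([195.3, 238.6], [188, 229, 15, 20, 182])]
top red [([277.9, 206.4], [274, 203, 9, 8, 57])]
top yellow []
top blue [([312.5, 105.7], [275, 80, 69, 51, 2308]), ([274.4, 228.7], [270, 225, 9, 9, 48])]
top orange [([382.7, 235.1], [378, 232, 11, 7, 70]), ([410.5, 240.8], [405, 237, 13, 8, 83]), ([437.8, 246.3], [431, 243, 15, 8, 87])]
wrist in tool [  74.6   -0.2 -169.4] [[-0.0, -0.965, -0.263], [1.0, 0.0, -0.001], [0.001, -0.263, 0.965]] [345.19623476   0.         316.23700925]
```

View pics/s2.png

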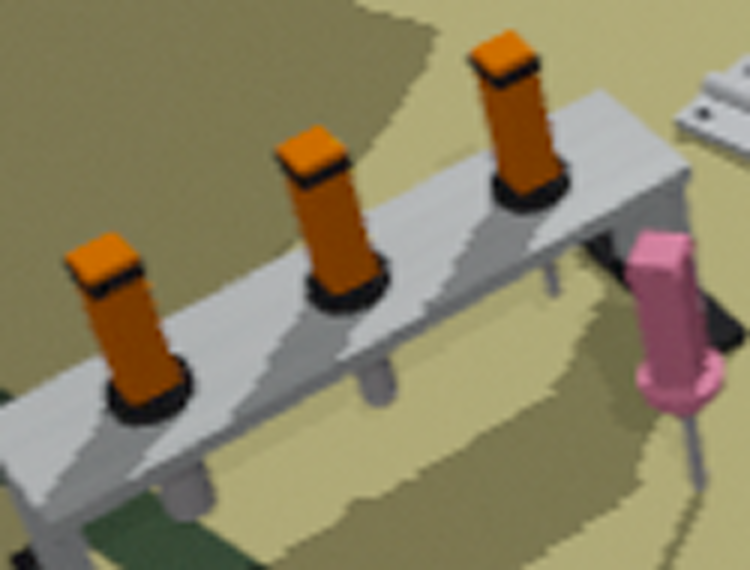

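Confirmed in the crop: the shanks are thick at (188,490), medium at (378,382) and thin at (552,275). The right-hand orange one, nearest the module, is probe_slim. The pink one at (665,320) is a look-alike.

```bash
python3 - <<'E'
from h import *
c1=camera('scene');c2=camera('top')
b=[x for x in blobs(c1,'orange')[0]]
tops=[x[0] for x in b if x[1][4]<70 and 140<x[0][0]<240 and x[0][1]>190]
print('scene tops',[(t.tolist(),np.round(onplane(c1,t,151),1).tolist()) for t in tops])
print('top blobs @z135',[np.round(onplane(c2,x[0],135),1).tolist() for x in blobs(c2,'orange')[0]])
T2={}
for k,v,z in(('red',130,0),('blue',130,0),('yellow',120,0)):
    u=[x[0] for x in blobs(c1,k,vmin=60)[0] if 300<x[0][0]<360 and 150<x[0][1]<200]
    w=[x for x in blobs(c2,k,smin=v,vmin=60)[0] if 265<x[0][0]<290 and 170<x[0][1]<240]
    print(k,u,[(x[0].tolist(),x[1]) for x in w])
    if u and w:
        X,r=tri([c1,c2],[u[0],w[0][0]]);print('  tri',np.round(X,1),r)
    print('  z100 scene',np.round(onplane(c1,u[0],100),1),'top',[np.round(onplane(c2,x[0],100),1) for x in w])
E
```

```text
scene tops [([223.3, 208.6], [479.8, -149.0, 151.0]), ([191.4, 224.8], [463.3, -221.6, 151.0])]
top blobs @z135 [[479.3, -143.0, 135.0], [462.7, -215.4, 135.0], [446.5, -287.0, 135.0]]
red [array([331.3, 177.8])] [([278.0, 206.3], [274, 202, 9, 9, 64])]
  tri [563.8 131.7  96.6] [array([ 0.4, -0.1]), array([0.2, 0.3])]
  z100 scene [565.8 127.1 100. ] top [array([564.2, 132.1, 100. ])]
blue [array([314.3, 168. ])] [([274.2, 228.9], [270, 224, 9, 11, 71])]
  tri [502.6 143.1  96.7] [array([ 0.3, -0. ]), array([0.2, 0.2])]
  z100 scene [505.  138.7 100. ] top [array([503.2, 143.4, 100. ])]
yellow [array([349.4, 188.2])] []
  z100 scene [626.2 115.7 100. ] top []
```

```bash
python3 -m handwheel '[[0.5,41.1,-33.6,-4.6,31],[0.5,41.1,-33.6,-4.6,31],[0.5,41.1,-33.6,-4.6,31],[0.5,41.1,-33.6,-4.6,31],[0.5,41.1,-33.6,-4.6,31],[0.5,41.1,-33.6,-4.6,31],[0.5,41.1,-33.6,-4.6,31],[0.5,41.1,-33.6,-4.6,31],[0.5,41.1,-33.6,-4.6,31],[0.5,41.1,-33.6,-4.6,31],[0.5,41.1,-33.6,-4.6,31],[0.5,41.1,-33.6,-4.6,31]]' 10
```

```text
t: 2.15
tcp_pos: [462.9, -173.7, 258.2]
ee_rot: [[0.975, -0.223, 0.001], [-0.223, -0.975, -0.0], [0.001, 0.0, -1.0]]
contact_force: [1.8, -1.2, 0.7]
grip_width: 47.6
grasp_force: 0.0
```

```bash
python3 -m handwheel '[[0.5,1,-3,0,0],[0.5,1,-3,0,0],[0.5,1,-3,0,0]]'; python3 - <<'E'
from h import *
c=camera('wrist');s=get_state();print(s['tcp_pos'],s['ee_rot'].round(3).tolist(),s['contact_force'])
cv2.imwrite('pics/w1.png',c['frame'][:,:,::-1])
for b in blobs(c,'orange',amin=100)[0]: print(b[0],b[1],np.round(onplane(c,b[0],151),1))
E
```

```text
t: 2.4
tcp_pos: [479.1, -147.3, 257.7]
ee_rot: [[0.975, -0.22, 0.0], [-0.22, -0.975, -0.0], [0.0, 0.0, -1.0]]
contact_force: [0.3, -0.1, -0.3]
grip_width: 47.6
grasp_force: 0.0
[ 478.59086767 -148.3001694   257.61623611] [[0.975, -0.222, -0.0], [-0.222, -0.975, -0.0], [-0.0, 0.0, -1.0]] [ 0.18381362 -0.45152943 -0.57113454]
[315.9 182. ] [307, 177, 19, 11, 176] [ 493.8 -149.7  151. ]
[391.8 186.3] [383, 177, 26, 28, 336] [ 476.6 -209.6  151. ]
[471.5 188.2] [458, 177, 37, 28, 550] [ 460.6 -273.1  151. ]
[495.4 200.1] [484, 190, 23, 20, 362] [ 446.1 -291.3  151. ]
```

View pics/w1.png

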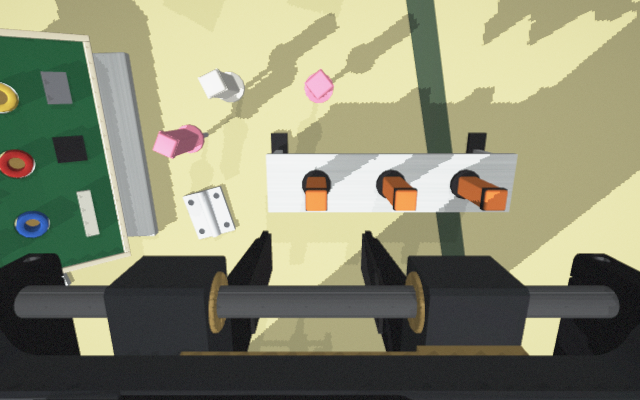

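The wrist picture shows the slim tester's handle top at (316,201), midway between the fingertips at columns 267 and 367, with the rack edges level. The tool is already centred and squared over it, so it goes straight down and grips.

```bash
python3 -m handwheel '[[0.5,0,0,3.7,0],[0.5,0,0,7.4,0],[0.5,0,0,11,0],[0.5,0,0,13,0],[0.5,0,0,14.6,0],[0.5,0,0,14.6,0],[0.1,0,0,14.6,0],[0.1,0,0,14.6,0],[0.1,0,0,14.6,0],[0.1,0,0,14.6,0],[0.1,0,0,14.6,0],[0.1,0,0,14.6,0]]' 10
```

```text
t: 3.45
tcp_pos: [478.9, -148.7, 112.4]
ee_rot: [[0.975, -0.223, 0.001], [-0.223, -0.975, -0.001], [0.001, 0.0, -1.0]]
contact_force: [-1.5, -0.1, 6.6]
grip_width: 17.8
grasp_force: 10.0
```

```bash
python3 -m handwheel '[[0.1,0,0,-1,0],[0.1,0,0,-2.1,0],[0.1,0,0,-2.1,0],[0.1,0,0,-2.1,0]]' 10; python3 -m handwheel '[[0.1,-0.6,0,0,0],[0.1,-1.2,0,0,0],[0.1,-1.8,0,0,0],[0.1,-2.4,0,0,0],[0.1,-3,0,0,0]]' 5
```

```text
t: 3.78
tcp_pos: [478.9, -148.6, 133.4]
ee_rot: [[0.975, -0.223, 0.001], [-0.223, -0.975, -0.001], [0.001, 0.0, -1.0]]
contact_force: [-0.7, -0.1, -0.8]
grip_width: 17.7
grasp_force: 10.0
t: 4.2
tcp_pos: [448.7, -141.8, 132.5]
ee_rot: [[0.975, -0.223, -0.0], [-0.223, -0.975, -0.0], [-0.0, 0.0, -1.0]]
contact_force: [1.8, 0.0, -1.6]
grip_width: 18.1
grasp_force: 5.0
```

```bash
python3 - <<'E'
from h import *
s=get_state();print(s['tcp_pos'],s['contact_force'],s['moment'],s['grasp_force'])
c=camera('scene');cv2.imwrite('pics/s3.png',cv2.resize(c['frame'][170:290,130:290,::-1],None,fx=4,fy=4,interpolation=2))
E
```

```text
[ 448.67224539 -141.7626713   132.53277042] [ 1.75779634  0.03857356 -1.62239033] [ 0.01075908 -0.31636858 -0.00417479] 5.000026077032089
```

View pics/s3.png

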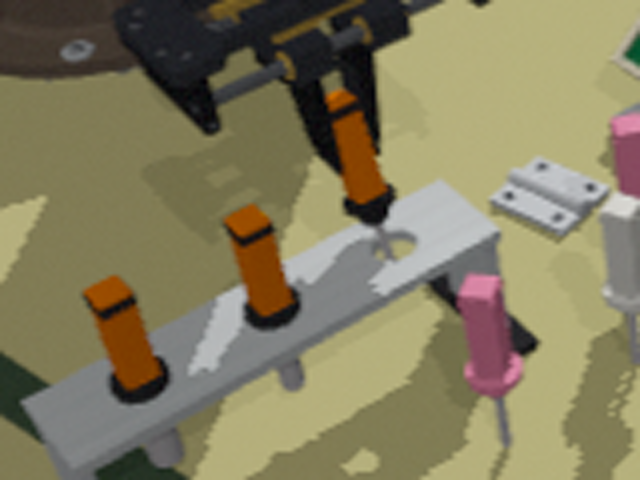

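The crop shows the pen tilting about the hole edge, shank at (385,240) against the near edge of the hole. I'll keep going.

```bash
python3 -m handwheel '[[0.1,-0.6,0,0,0],[0.1,-1.2,0,0,0],[0.1,-1.8,0,0,0],[0.1,-2.4,0,0,0],[0.1,-3,0,0,0],[0.1,-3,0,0,0],[0.1,-3,0,0,0]]' 5;  python3 -m handwheel '[[0.1,0,0,0,0],[0.1,-0.6,0,-0.8,0],[0.1,-1.2,0,-1.6,0],[0.1,-2.4,0,-4,0],[0.1,-2.4,0,-8,0],[0.1,-2.4,0,-12,0],[0.1,-2.4,0,-16,0],[0.1,-2.4,0,-18,0],[0.1,-2.4,0,-18,0],[0.1,-2.4,0,-18,0]]' 30
python3 - <<'E'
from h import *
s=get_state();print(s['contact_force'],s['moment'],s['grasp_force'])
cs=[camera('scene'),camera('top')]
for n,c in zip('st',cs):
    print(n,[(b[0].tolist(),b[1]) for b in blobs(c,'orange')[0] if b[1][4]<600])
p=s['tcp_pos']+[0,0,19]; print([proj(c,p) for c in cs])
c=cs[0];u,v=proj(c,p)[0].astype(int);a=c['frame'][max(0,v-40):v+70,u-70:u+80]
cv2.imwrite('pics/s4.png',cv2.resize(a[:,:,::-1],None,fx=5,fy=5,interpolation=2))
c=camera('wrist');cv2.imwrite('pics/w4.png',c['frame'][:,:,::-1])
E
```

```text
t: 4.83
tcp_pos: [419.7, -135.1, 132.7]
ee_rot: [[0.975, -0.224, -0.0], [-0.224, -0.975, 0.0], [-0.0, -0.0, -1.0]]
contact_force: [0.1, -1.7, -0.1]
grip_width: 18.0
grasp_force: 5.0
t: 5.67
tcp_pos: [396.3, -129.6, 313.7]
ee_rot: [[0.975, -0.223, 0.002], [-0.223, -0.975, -0.001], [0.002, 0.001, -1.0]]
contact_force: [0.1, -0.5, -1.2]
grip_width: 17.8
grasp_force: 30.0
[ 0.05266608 -0.48174662 -1.18801294] [0.02529843 0.03429763 0.01674981] 29.999898970127106
s [([308.5, 62.8], [291, 54, 33, 20, 351]), ([282.6, 60.6], [280, 57, 6, 8, 28]), ([189.7, 124.6], [182, 111, 18, 28, 284]), ([489.5, 264.4], [474, 218, 37, 75, 474]), ([191.3, 224.8], [186, 221, 11, 8, 58]), ([195.4, 238.5], [188, 229, 15, 20, 183]), ([160.4, 253.0], [151, 239, 19, 28, 265])]
t [([410.2, 240.6], [405, 237, 13, 8, 81]), ([437.8, 246.3], [431, 243, 15, 8, 87])]
[array([[184.83441159, 116.56870647]]), array([[397.86874311, 274.43370604]])]
```

View pics/w4.png

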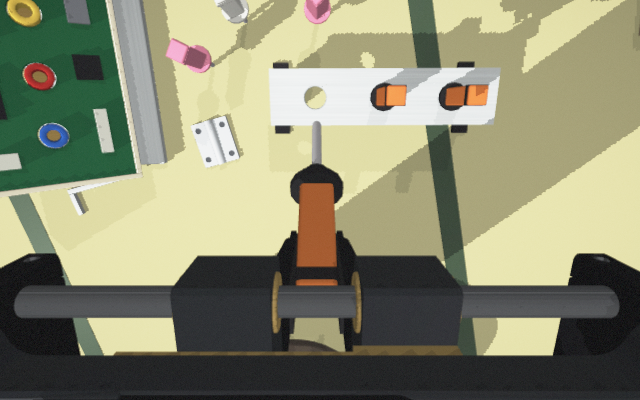

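The wrist picture shows the pen tilted toward tool +x, with its tip at (317,123) and collar at (316,187), centred in the columns. I'll fit the tip position and the sleeves from this view.

```bash
cat >> h.py <<'E'
def sleeves(c):
    """outer-contour ellipse of each coloured sleeve -> centre px (of mouth ring)"""
    out={}
    for k,sm in(('red',120),('yellow',120),('blue',100)):
        bs,m=blobs(c,k,smin=sm,vmin=60,amin=60)
        n,l,st,ce=cv2.connectedComponentsWithStats(m.astype('uint8'))
        r=[]
        for i in range(1,n):
            w,h=st[i,2:4]
            if st[i,4]<60 or not .5<w/h<2 or w>90: continue
            cn=cv2.findContours((l==i).astype('uint8'),0,1)[0][0]
            hull=cv2.convexHull(cn)
            if len(cn)>=5: r.append((np.array(cv2.fitEllipse(cn)[0]).round(1),st[i].tolist(),round(cv2.contourArea(cn)/(w*h),2)))
        out[k]=r
    return out
E
python3 - <<'E'
from h import *
c=camera('wrist');s=get_state();R=s['ee_rot'];print(np.round(c['intrinsics'],1).tolist(),s['tcp_pos'],s['contact_force'])
col=c['frame'][:,314:320].mean(1).astype(int)
for r in list(range(114,130))+list(range(160,216,2)): print(r,col[r].tolist(),end=' ')
print()
def px(x,z): return proj(c,s['tcp_pos']+R@[x,0,z])[0].round(1)
for th in(36,38,40):
    t=np.radians(th)
    f=lambda d,q:px(d*np.sin(t)+q*np.cos(t),-19+d*np.cos(t)-q*np.sin(t))
    g=102.4
    print(th,'tip',f(g-3,0),f(g,0),'boss bot front',f(g-46,9),'collar front lo/hi',f(g-56,15),f(g-62,15),'handle base front',f(g-62,9))
for k,v in sleeves(c).items(): print(k,[(e[0].tolist(),e[1],e[2],np.round(onplane(c,e[0],97),1).tolist()) for e in v])
E
```

```text
[[345.2, 0.0, 316.2], [0.0, 345.2, 200.7], [0.0, 0.0, 1.0]] [ 396.16361305 -129.57702178  311.55153219] [-0.22774655  0.555682   -1.34537313]
114 [241, 243, 242] 115 [241, 242, 242] 116 [238, 240, 240] 117 [237, 239, 240] 118 [237, 240, 240] 119 [240, 242, 242] 120 [235, 237, 237] 121 [183, 184, 184] 122 [152, 152, 153] 123 [147, 146, 147] 124 [147, 145, 146] 125 [147, 145, 146] 126 [146, 144, 145] 127 [147, 145, 147] 128 [147, 145, 146] 129 [146, 144, 146] 160 [141, 140, 141] 162 [136, 134, 135] 164 [45, 45, 46] 166 [30, 31, 32] 168 [31, 30, 32] 170 [30, 30, 32] 172 [33, 32, 34] 174 [35, 35, 36] 176 [34, 35, 35] 178 [35, 35, 37] 180 [32, 33, 32] 182 [34, 33, 35] 184 [162, 90, 47] 186 [164, 92, 49] 188 [164, 91, 49] 190 [165, 92, 50] 192 [164, 91, 49] 194 [164, 92, 49] 196 [163, 91, 47] 198 [164, 92, 49] 200 [163, 91, 49] 202 [164, 92, 50] 204 [165, 93, 50] 206 [164, 92, 48] 208 [163, 91, 49] 210 [165, 93, 50] 212 [164, 92, 49] 214 [164, 92, 49] 
36 tip [317.2 131.4] [317.2 128.4] boss bot front [317.3 169.2] collar front lo/hi [317.3 175. ] [317.3 183.5] handle base front [317.3 191. ]
38 tip [317.2 127.3] [317.2 124.2] boss bot front [317.3 167.2] collar front lo/hi [317.3 173.6] [317.3 182.5] handle base front [317.3 189.8]
40 tip [317.2 123.2] [317.2 120. ] boss bot front [317.3 165.2] collar front lo/hi [317.3 172.4] [317.3 181.5] handle base front [317.3 188.6]
red [([38.6, 76.1], [24, 63, 30, 27, 489], np.float64(0.72), [563.4, 132.3, 97.0])]
yellow [([16.5, 11.6], [7, 0, 20, 26, 96], np.float64(0.1), [625.0, 127.6, 97.0])]
blue [([53.2, 135.5], [40, 124, 29, 25, 396], np.float64(0.67), [502.8, 143.3, 97.0])]
```

```bash
cat >> h.py <<'E'
def penfit(c,s,rows):
    R=s['ee_rot']
    def f(p):
        t,g=np.radians(p[0]),p[1]
        F=lambda d,q:proj(c,s['tcp_pos']+R@[d*np.sin(t)+q*np.cos(t),0,-19+d*np.cos(t)-q*np.sin(t)])[0][1]
        return np.array([F(g-.7,1),F(g-46,9),F(g-62,9)])-rows
    r=least_squares(f,[38,102]);t,g=np.radians(r.x[0]),r.x[1]
    return r.x,r.fun,np.array([g*np.sin(t),0,-19+g*np.cos(t)])
E
python3 - <<'E'
from h import *
c=camera('wrist');s=get_state()
print(penfit(c,s,np.array([120.8,163.2,183.2])))
B=np.array([502.8,143.3,97]);Rd=np.array([563.6,132,97])
print(np.degrees(np.arctan2(*(Rd-B)[1::-1]))) 
E
```

```text
(array([ 37.14412618, 106.82686766]), array([ 0.26208834, -0.96888492,  0.69304902]), array([64.50441992,  0.        , 66.15374018]))
-10.52859222854312
```

```bash
python3 -m handwheel '[[0.1,10.8,-20.9,0,-92.4],[0.1,10.8,-20.9,0,-92.4],[0.1,10.8,-20.9,0,-92.4],[0.1,10.8,-20.9,0,-92.4],[0.1,10.8,-20.9,0,-92.4],[0.1,10.8,-20.9,0,-92.4],[0.1,10.8,-20.9,0,-92.4],[0.1,10.8,-20.9,0,-92.4],[0.1,10.8,-20.9,0,-92.4],[0.1,10.8,-20.9,0,-92.4],[0.1,10.8,-20.9,0,-92.4],[0.1,10.8,-20.9,0,-92.4]]'
```

```text
t: 6.92
tcp_pos: [548.6, 49.8, 311.5]
ee_rot: [[0.286, 0.958, -0.002], [0.958, -0.286, -0.0], [-0.001, -0.002, -1.0]]
contact_force: [-0.4, -0.1, -0.3]
grip_width: 17.8
grasp_force: 30.0
```

```bash
python3 -m handwheel '[[0.1,0,0,2,-6.5],[0.1,0,0,5,-6.5],[0.1,0,0,8,-6.5],[0.1,0,0,10,-6.5],[0.1,0,0,11,-6.5],[0.1,0,0,11,-6.5],[0.1,0,0,11,-6.5]]'
python3 - <<'E'
from h import *
c=camera('wrist');s=get_state();R=s['ee_rot'];print(s['tcp_pos'],np.round(R,3).tolist(),s['contact_force'])
for k,v in sleeves(c).items(): print(k,[(e[0].tolist(),e[1],e[2],np.round(onplane(c,e[0],97),1).tolist()) for e in v])
cv2.imwrite('pics/w5.png',c['frame'][:,:,::-1])
E
```

```text
t: 7.5
tcp_pos: [548.9, 49.7, 202.7]
ee_rot: [[0.182, 0.983, -0.001], [0.983, -0.182, -0.0], [-0.0, -0.001, -1.0]]
contact_force: [0.1, -0.1, 0.3]
grip_width: 18.0
grasp_force: 30.0
[549.24448633  49.74584041 203.46246464] [[0.182, 0.983, 0.001], [0.983, -0.182, -0.0], [0.0, 0.001, -1.0]] [-0.4586993   0.03201661 -0.55409931]
red [([315.1, 93.3], [298, 77, 35, 34, 939], np.float64(0.75), [563.6, 132.8, 97.0])]
yellow [([395.8, 94.6], [378, 79, 36, 31, 453], np.float64(0.33), [623.9, 120.7, 97.0])]
blue [([234.1, 93.1], [216, 76, 37, 35, 971], np.float64(0.71), [503.0, 144.2, 97.0])]
```

View pics/w5.png

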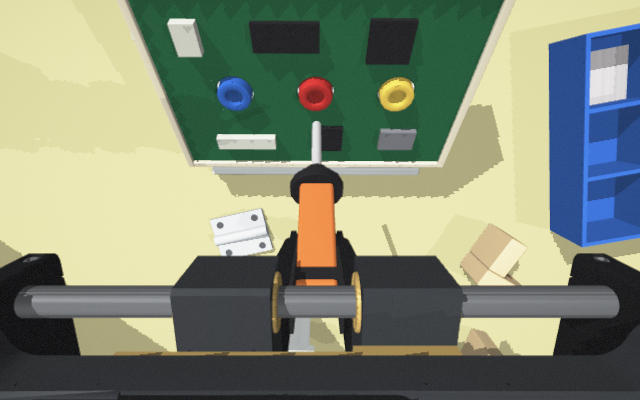

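The wrist picture shows the tip at (317,121), just short of the red sleeve at (315,93). Blue (234,93) and yellow (396,95) are level with it, so the yaw is right. I'll move to just above the red mouth.

```bash
python3 -m handwheel '[[0.1,-0.6,-0.1,0.6,0],[0.1,0,-0.1,1.5,0],[0.1,0.7,-0.1,2.3,0],[0.1,1.3,-0.1,3.2,0],[0.1,1.3,-0.1,3.2,0],[0.1,1.3,-0.1,3.2,0]]'
python3 - <<'E'
from h import *
c=camera('wrist');s=get_state();R=s['ee_rot'];print(s['tcp_pos'],s['contact_force'])
for k,v in sleeves(c).items(): print(k,[(e[0].tolist(),e[1],e[2],np.round(onplane(c,e[0],97),1).tolist()) for e in v])
a=c['frame'][50:190,230:400,::-1];b=camera('scene');f=b['frame'][140:215,290:390,::-1]
o=np.vstack([cv2.resize(a,(510,420),interpolation=2)]);q=cv2.resize(f,(290,218),interpolation=2)
z=np.zeros((420,800,3),'uint8');z[:,:510]=o;z[:218,510:]=q;cv2.imwrite('pics/w6.png',z)
E
```

```text
t: 8.05
tcp_pos: [549.9, 63.3, 170.0]
ee_rot: [[0.181, 0.984, -0.001], [0.984, -0.181, -0.0], [-0.0, -0.001, -1.0]]
contact_force: [0.8, -1.0, -0.2]
grip_width: 18.0
grasp_force: 30.0
[550.1134182   63.04529302 170.45980264] [-0.2431891  -0.27228398 -0.35686972]
red [([317.5, 111.4], [299, 95, 38, 36, 1036], np.float64(0.71), [563.8, 133.4, 97.0])]
yellow [([408.5, 112.6], [388, 95, 41, 37, 618], np.float64(0.3), [624.6, 121.5, 97.0])]
blue [([226.7, 111.9], [207, 94, 41, 37, 1175], np.float64(0.74), [503.0, 144.3, 97.0])]
```

View pics/w6.png

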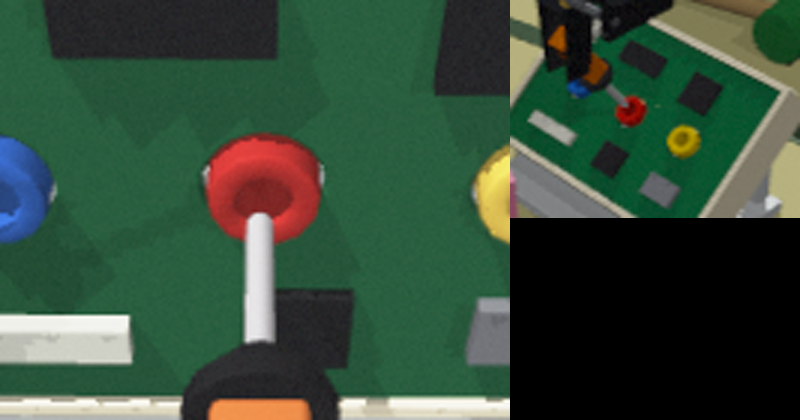

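Crop: the mouth centre is at (265,193) and the tip at (260,212), about 7 mm before the mouth and 1 mm off in y. I'll correct y and go in.

```bash
cat >> h.py <<'E'
def feel(n=6):
    F=[]
    for _ in range(n): camera('wrist'); s=get_state(); F.append(s['contact_force'])
    R=s['ee_rot'];F=np.array(F)@R; b=np.array([.616,0,.788])
    print('t',round(s['t'],2),'tcp',s['tcp_pos'].round(1),'F tool',F.mean(0).round(2),'sd',F.std(0).round(2),'axial',(-F@b).mean().round(2),'perp',(F@[.788,0,-.616]).mean().round(2),'M',(s['moment']@R).round(3))
E
python3 -c "
from h import *
feel(5)"
python3 -m handwheel '[[0.1,0,0.1,0,0],[0.1,0.4,0.1,0.4,0],[0.1,0.75,0.1,0.85,0],[0.1,1.1,0.1,1.3,0],[0.1,1.1,0.1,1.3,0]]'; python3 -c "
from h import *
feel(4)"
```

```text
t 8.4 tcp [550.2  62.6 171. ] F tool [0.11 0.04 0.67] sd [0.63 0.28 0.44] axial -0.6 perp -0.33 M [-0.107 -0.077  0.049]
t: 8.82
tcp_pos: [552.7, 74.0, 156.5]
ee_rot: [[0.181, 0.983, -0.002], [0.983, -0.181, -0.0], [-0.0, -0.002, -1.0]]
contact_force: [0.4, -0.3, -0.9]
grip_width: 17.5
grasp_force: 30.0
t 9.02 tcp [553.1  73.4 157.7] F tool [-0.03  0.28  0.79] sd [0.29 0.16 0.22] axial -0.6 perp -0.51 M [-0.111 -0.032  0.027]
```

```bash
python3 -m handwheel '[[0.1,0.3,0,0.4,0],[0.1,0.62,0,0.79,0],[0.1,0.62,0,0.79,0]]' >/dev/null; python3 -c "
from h import *
feel(3)"
python3 -m handwheel '[[0.1,0.12,0,0.16,0],[0.1,0.25,0,0.31,0],[0.1,0.25,0,0.31,0]]' > /dev/null; python3 -c "
from h import *
feel(3)"
```

```text
t 9.42 tcp [554.2  79.5 149.7] F tool [-0.66 -0.1   0.23] sd [0.33 0.3  0.66] axial 0.22 perp -0.66 M [-0.076 -0.115 -0.006]
t 9.82 tcp [554.7  81.8 146.8] F tool [-2.62 -0.61 -3.27] sd [0.46 0.21 0.49] axial 4.19 perp -0.05 M [-0.016 -0.597 -0.006]
```

Pure axial spring force, about 4.8 N, or roughly 3 mm of press. I'll hold it, then withdraw along the bore.

```bash
python3 -m handwheel '[[0.1,0,0,0,0],[0.1,0,0,0,0],[0.1,0,0,0,0],[0.1,0,0,0,0],[0.1,0,0,0,0],[0.1,0,0,0,0]]' ; python3 -c "
from h import *
feel(3)"
python3 -m handwheel '[[0.1,-0.62,0,-0.79,0],[0.1,-1.23,0,-1.58,0],[0.1,-2.2,0,-2.8,0],[0.1,-3.1,0,-3.94,0],[0.1,-3.1,0,-3.94,0],[0.1,-3.1,0,-3.94,0]]'; python3 - <<'E'
from h import *
c=camera('wrist');s=get_state();print(s['tcp_pos'])
for k,v in sleeves(c).items(): print(k,[(e[0].tolist(),e[1],e[2],np.round(onplane(c,e[0],97),1).tolist()) for e in v])
col=c['frame'][:,314:320].mean(1)
g=np.abs(np.diff(col.sum(1)));print([(i,int(g[i])) for i in range(100,200) if g[i]>60])
E
```

```text
t: 10.32
tcp_pos: [554.7, 81.9, 146.7]
ee_rot: [[0.182, 0.983, 0.0], [0.983, -0.182, -0.0], [-0.0, 0.0, -1.0]]
contact_force: [-0.6, -4.1, 3.4]
grip_width: 17.6
grasp_force: 30.0
t 10.47 tcp [554.7  81.9 146.7] F tool [-3.36  0.02 -2.87] sd [0.97 0.56 0.4 ] axial 4.34 perp -0.88 M [-0.075 -0.622 -0.003]
t: 10.97
tcp_pos: [549.3, 50.7, 187.2]
ee_rot: [[0.183, 0.983, 0.002], [0.983, -0.183, 0.0], [0.0, 0.002, -1.0]]
contact_force: [0.1, -0.5, -1.3]
grip_width: 18.1
grasp_force: 30.0
[548.99331305  51.08099067 186.445068  ]
red [([314.5, 94.1], [297, 77, 36, 36, 1038], np.float64(0.76), [563.7, 132.8, 97.0])]
yellow [([400.7, 94.3], [382, 77, 38, 36, 546], np.float64(0.29), [624.7, 121.3, 97.0])]
blue [([228.6, 93.9], [210, 76, 39, 37, 1086], np.float64(0.71), [503.1, 144.2, 97.0])]
[(104, 87), (120, 311), (121, 111), (162, 203), (163, 236), (164, 75), (182, 254), (183, 87)]
```

```bash
python3 -m handwheel '[[0.1,0,3.1,0,0],[0.1,0,6.2,0,0],[0.1,0,6.2,0,0],[0.1,0,6.2,0,0],[0.1,0.9,6.2,1.15,0],[0.1,1.35,6.2,1.73,0],[0.1,1.85,6.2,2.36,0],[0.1,2.3,6.2,2.94,0],[0.1,2.71,6.2,3.47,0],[0.1,2.71,6.2,3.47,0]]'; python3 -c "
from h import *
feel(4)"
```

```text
t: 11.85
tcp_pos: [614.5, 67.8, 150.2]
ee_rot: [[0.181, 0.984, -0.001], [0.984, -0.181, -0.0], [-0.0, -0.001, -1.0]]
contact_force: [0.2, -0.2, -1.4]
grip_width: 17.8
grasp_force: 30.0
t 12.05 tcp [615.   66.7 151.6] F tool [-0.42 -0.19  0.42] sd [0.44 0.35 0.62] axial -0.07 perp -0.59 M [-0.13  -0.032  0.05 ]
```

```bash
python3 -m handwheel '[[0.1,0.12,0,0.16,0],[0.1,0.25,0,0.31,0],[0.1,0.25,0,0.31,0]]' > /dev/null; python3 -c "
from h import *
feel(3)"
```

```text
t 12.45 tcp [615.5  69.1 148.6] F tool [-2.07  0.13 -1.93] sd [0.45 0.52 0.21] axial 2.79 perp -0.44 M [-0.197 -0.288  0.024]
```

```bash
python3 -m handwheel '[[0.1,0.09,0,0.12,0],[0.1,0.09,0,0.12,0],[0.1,0.09,0,0.12,0],[0.1,0.09,0,0.12,0],[0.1,0.09,0,0.12,0],[0.1,0.09,0,0.12,0],[0.1,0.09,0,0.12,0]]' > /dev/null; python3 -c "
from h import *
feel(5)"
```

```text
t 13.28 tcp [615.6  70.1 147.1] F tool [-2.33  0.9  -3.06] sd [0.23 0.31 0.35] axial 3.84 perp 0.05 M [-0.443 -0.386  0.072]
```

```bash
python3 -m handwheel '[[0.1,0.06,0.07,0.08,0],[0.1,0.06,0.07,0.08,0],[0.1,0.06,0.07,0.08,0],[0.1,0.06,0.07,0.08,0],[0.1,0.06,0.07,0.08,0]]' > /dev/null; python3 -c "
from h import *
feel(5)"
```

```text
t 13.95 tcp [616.2  70.6 146.3] F tool [-2.67 -1.03 -4.62] sd [0.15 0.3  0.13] axial 5.28 perp 0.74 M [ 0.189 -0.424 -0.088]
```

```bash
python3 -m handwheel '[[0.1,-0.62,0,-0.79,0],[0.1,-1.23,0,-1.58,0],[0.1,-2.2,-0.07,-2.8,0],[0.1,-3.11,-0.07,-3.98,0],[0.1,-3.11,-0.07,-3.98,0],[0.1,-3.11,-4,-3.98,0],[0.1,-3.11,-8,-3.98,0],[0.1,-3.11,-12.4,-3.98,0],[0.1,-3.11,-12.4,-3.98,0],[0.1,-3.11,-12.4,-3.98,0]]'; python3 - <<'E'
from h import *
c=camera('wrist');s=get_state();print(s['tcp_pos'],s['contact_force'])
for k,v in sleeves(c).items(): print(k,[(e[0].tolist(),e[1],e[2],np.round(onplane(c,e[0],97),1).tolist()) for e in v])
f=c['frame'].astype(int)
col=f[:,314:320].mean(1)
g=np.abs(np.diff(col.sum(1)));print([(i,int(g[i])) for i in range(100,200) if g[i]>60])
for r in (135,145): 
    e=np.abs(np.diff(f[r].sum(1)));print(r,[(i,int(e[i])) for i in range(300,335) if e[i]>50])
E
```

```text
t: 14.78
tcp_pos: [487.3, 62.8, 186.8]
ee_rot: [[0.181, 0.983, 0.001], [0.983, -0.181, 0.0], [0.0, 0.001, -1.0]]
contact_force: [0.3, 0.1, -1.0]
grip_width: 17.6
grasp_force: 30.0
[488.99376708  62.55991749 186.898593  ] [ 0.23641506 -0.05575348 -0.65918857]
red [([402.5, 95.0], [384, 78, 38, 35, 1056], np.float64(0.75), [563.5, 132.8, 97.0])]
yellow [([489.4, 95.1], [469, 79, 41, 33, 541], np.float64(0.34), [625.0, 121.4, 97.0])]
blue [([316.8, 94.5], [299, 77, 37, 36, 1080], np.float64(0.77), [503.0, 144.3, 97.0])]
[(103, 138), (112, 72), (120, 312), (121, 110), (162, 208), (163, 226), (164, 73), (182, 251), (183, 92)]
135 [(310, 132), (311, 235), (312, 121), (318, 75), (319, 99), (320, 153), (321, 81)]
145 [(318, 71), (319, 73), (321, 143)]
```

```bash
python3 -m handwheel '[[0.1,0.9,0,1.15,0],[0.1,1.35,0,1.73,0],[0.1,1.85,0,2.36,0],[0.1,2.3,0,2.94,0],[0.1,2.71,0,3.47,0],[0.1,2.71,0,3.47,0]]'; python3 -c "
from h import *
feel(4)"
python3 -m handwheel '[[0.1,0.12,0,0.16,0],[0.1,0.12,0,0.16,0]]' > /dev/null; python3 -c "
from h import *
feel(4)"
```

```text
t: 15.33
tcp_pos: [493.6, 89.7, 150.2]
ee_rot: [[0.181, 0.983, -0.002], [0.983, -0.181, -0.0], [-0.0, -0.002, -1.0]]
contact_force: [-0.2, -0.3, -1.0]
grip_width: 18.0
grasp_force: 30.0
t 15.53 tcp [493.8  89.1 151.6] F tool [-0.18  0.27  0.98] sd [0.74 0.76 0.4 ] axial -0.66 perp -0.75 M [-0.07   0.     0.004]
t 15.9 tcp [493.9  90.3 149.9] F tool [-0.07 -0.31  0.64] sd [0.52 0.38 0.26] axial -0.46 perp -0.45 M [-0.095 -0.021  0.001]
```

```bash
python3 -m handwheel '[[0.1,0.12,0,0.16,0],[0.1,0.18,0,0.24,0],[0.1,0.18,0,0.24,0]]' > /dev/null; python3 -c "
from h import *
feel(4)"
```

```text
t 16.35 tcp [494.2  92.2 147.4] F tool [ 0.04 -0.02  0.65] sd [0.18 0.42 0.27] axial -0.54 perp -0.37 M [-0.077 -0.024 -0.015]
```

```bash
python3 -m handwheel '[[0.1,0.09,0,0.12,0],[0.1,0.18,0,0.24,0],[0.1,0.18,0,0.24,0]]' > /dev/null; python3 -c "
from h import *
feel(3)"
```

```text
t 16.75 tcp [494.6  93.8 145.1] F tool [-1.7  -0.47 -2.63] sd [0.08 0.5  0.3 ] axial 3.12 perp 0.28 M [-0.024 -0.289  0.06 ]
```

```bash
python3 -m handwheel '[[0.1,0.06,0,0.08,0],[0.1,0.06,0,0.08,0],[0.1,0.06,0,0.08,0],[0.1,0.06,0,0.08,0],[0.1,0.06,0,0.08,0],[0.1,0.06,0,0.08,0]]' > /dev/null; python3 -c "
from h import *
feel(5)"
```

```text
t 17.5 tcp [494.7  94.5 144.2] F tool [-2.38 -0.51 -3.26] sd [0.34 0.42 0.41] axial 4.03 perp 0.14 M [-0.132 -0.28   0.016]
```

```bash
python3 -m handwheel '[[0.1,-0.62,0,-0.79,0],[0.1,-1.23,0,-1.58,0],[0.1,-2.2,0,-2.8,0],[0.1,-3.3,0,-4.2,0],[0.1,-3.3,0,-8,0],[0.1,-3.3,0,-12,0],[0.1,-3.3,0,-16,0],[0.1,-3.3,0,-17,0],[0.1,-3.3,0,-17,0],[0.1,-3.3,0,-17,0]]'; python3 -m handwheel '[[0.1,-20.5,-5,0,92.4],[0.1,-20.5,-5,0,92.4],[0.1,-20.5,-5,0,92.4],[0.1,-20.5,-5,0,92.4],[0.1,-20.5,-5,0,92.4],[0.1,-20.5,-5,0,92.4],[0.1,-20.5,-5,0,92.4],[0.1,-20.5,-5,0,92.4],[0.1,-20.5,-5,0,92.4],[0.1,-20.5,-5,0,92.4],[0.1,-20.5,-5,0,92.4],[0.1,-20.5,-5,0,92.4]]'; python3 -m handwheel '[[0.1,0,0,0,6.5],[0.1,0,0,0,6.5],[0.1,0,0,0,6.5]]'
python3 - <<'E'
from h import *
c=camera('wrist');s=get_state();R=s['ee_rot'];print(s['tcp_pos'],R.round(3).tolist(),s['contact_force'])
f=c['frame'].astype(int);col=f[:,314:320].mean(1)
g=np.abs(np.diff(col.sum(1)));print([(i,int(g[i])) for i in range(60,200) if g[i]>60])
print('hole px expected',proj(c,[479.3,-148.2,85]), 'hole in tool',(R.T@(np.array([479.3,-148.2,85])-s['tcp_pos'])).round(1))
cv2.imwrite('pics/w7.png',c['frame'][40:240,200:520,::-1].repeat(2,0).repeat(2,1))
E
```

```text
t: 18.33
tcp_pos: [488.1, 61.8, 313.8]
ee_rot: [[0.182, 0.983, 0.0], [0.983, -0.182, -0.0], [-0.0, 0.0, -1.0]]
contact_force: [-0.6, -0.2, -1.3]
grip_width: 17.9
grasp_force: 30.0
t: 19.33
tcp_pos: [401.4, -130.2, 312.0]
ee_rot: [[0.993, -0.118, -0.004], [-0.118, -0.993, 0.002], [-0.004, -0.001, -1.0]]
contact_force: [-0.5, -0.1, -0.4]
grip_width: 17.6
grasp_force: 30.0
t: 19.58
tcp_pos: [401.7, -130.2, 312.7]
ee_rot: [[0.976, -0.22, -0.003], [-0.22, -0.976, 0.001], [-0.003, -0.001, -1.0]]
contact_force: [0.3, -0.1, -0.7]
grip_width: 17.9
grasp_force: 30.0
[ 401.83465912 -130.29568914  313.02789716] [[0.976, -0.219, -0.002], [-0.219, -0.976, 0.001], [-0.002, -0.001, -1.0]] [ 1.16142207 -0.15806292 -0.11643941]
[(72, 85), (73, 205), (90, 70), (91, 131), (98, 63), (99, 61), (112, 71), (113, 83), (120, 155), (121, 101), (162, 124), (163, 141), (182, 145)]
hole px expected [[317.55192511 100.85730494]] hole in tool [ 80.    0.6 227.8]
```

View pics/w7.png

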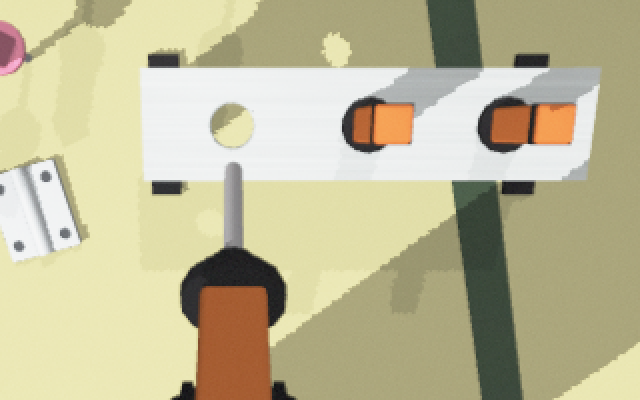

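The crop shows the empty hole at (232,125), in line with the tip at (232,165), and the rack squared up. I'll go down, enter along the pen axis, and then turn it upright against the hole's far lower edge.

```bash
python3 -m handwheel '[[0.1,0,0,4,0],[0.1,0,0,8,0],[0.1,0,0,12,0],[0.1,0.1,0,14.7,0],[0.1,0.1,0,14.7,0],[0.1,0.8,0,15.6,0],[0.1,1.4,0,16.4,0],[0.1,2,0,17.2,0],[0.1,2.5,0,17.9,0],[0.1,2.5,0,17.9,0]]'; python3 -m handwheel '[[0.1,0,0,0,0],[0.1,0.6,0,0,0],[0.1,1.2,0,0,0],[0.1,1.8,0,0,0],[0.1,2.4,0,0,0],[0.1,3.0,0,0,0],[0.1,3.0,0,0,0]]' 5; python3 -c "
from h import *
feel(3)"
```

```text
t: 20.47
tcp_pos: [427.6, -136.3, 134.5]
ee_rot: [[0.975, -0.223, 0.0], [-0.223, -0.975, -0.0], [0.0, 0.0, -1.0]]
contact_force: [-0.8, 0.4, -0.3]
grip_width: 17.8
grasp_force: 30.0
t: 21.05
tcp_pos: [457.1, -143.1, 135.2]
ee_rot: [[0.975, -0.223, 0.001], [-0.223, -0.975, -0.0], [0.001, 0.0, -1.0]]
contact_force: [-0.1, -0.2, -0.3]
grip_width: 17.9
grasp_force: 5.0
t 21.2 tcp [ 455.8 -142.7  135.1] F tool [-0.2   0.37  0.93] sd [0.06 0.32 0.46] axial -0.61 perp -0.73 M [-0.002 -0.013 -0.06 ]
```

```bash
python3 -m handwheel '[[0.1,0.6,0,0,0],[0.1,1.2,0,0,0],[0.1,1.8,0,0,0],[0.1,2.4,0,0,0],[0.1,2.9,0,0,0],[0.1,3.3,0,0,0],[0.1,3.3,0,0,0],[0.1,3.3,0,0,0]]' 5
python3 - <<'E'
from h import *
feel(2)
c=camera('scene');cv2.imwrite('pics/s8.png',cv2.resize(c['frame'][170:290,130:290,::-1],None,fx=4,fy=4,interpolation=2))
w=camera('wrist');cv2.imwrite('pics/w8.png',w['frame'][:,:,::-1])
E
```

```text
t: 21.87
tcp_pos: [488.2, -150.2, 135.1]
ee_rot: [[0.975, -0.223, 0.0], [-0.223, -0.975, -0.0], [0.0, 0.0, -1.0]]
contact_force: [-0.9, -0.5, -1.2]
grip_width: 17.9
grasp_force: 5.0
t 21.97 tcp [ 487.9 -150.1  135.1] F tool [-0.05  0.61  1.04] sd [0.01 0.54 0.32] axial -0.79 perp -0.68 M [ 0.002 -0.043  0.051]
```

View pics/s8.png

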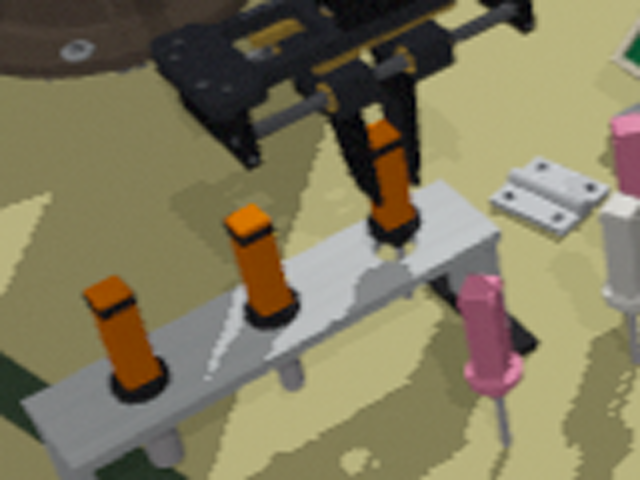

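The scene crop shows the tester nearly upright with its shank through the hole (collar at (393,222)). My picture views are used up, so I'll check the tilt from pixels.

```bash
cat > up.py <<'E'
from h import *
def chk():
    c=camera('wrist');s=get_state();R=s['ee_rot'];f=c['frame'].astype(int)
    col=f[:,314:320].mean(1);g=np.abs(np.diff(col.sum(1)))
    print('tcp',s['tcp_pos'].round(1),'hole in tool',(R.T@(np.array([479.3,-148.2,85])-s['tcp_pos'])).round(1))
    print([(i,col[i].astype(int).tolist(),int(g[i])) for i in range(100,300) if g[i]>60])
    for th in(-6,-3,0,3,6,10):
        t=np.radians(th);G=106.8
        F=lambda d,q:proj(c,s['tcp_pos']+R@[d*np.sin(t)+q*np.cos(t),0,-19+d*np.cos(t)-q*np.sin(t)])[0][1].round(1)
        print(th,'collar front lo/hi',F(G-56,15),F(G-62,15),'handle base',F(G-62,9),'handle top front/back',F(G-122,9),F(G-122,-9))
    print('hole near/far rows',[proj(c,s['tcp_pos']+R@(R.T@(np.array([479.3,-148.2,85])-s['tcp_pos'])+[d,0,0]))[0][1].round(1) for d in(-12,12)])
if __name__=='__main__': chk()
E
python3 up.py
```

```text
tcp [ 487.9 -150.1  135.3] hole in tool [-8.9  0.1 50.3]
[(111, [172, 105, 125], 74), (112, [202, 126, 149], 65), (137, [187, 182, 136], 65), (192, [117, 120, 119], 289), (193, [213, 216, 216], 69), (211, [240, 242, 242], 70), (212, [215, 219, 218], 321), (213, [109, 111, 111], 245), (225, [78, 53, 38], 62), (258, [111, 66, 37], 94), (264, [52, 41, 33], 101), (284, [198, 109, 58], 110), (285, [122, 78, 54], 71)]
-6 collar front lo/hi 215.6 217.6 handle base 227.4 handle top front/back 260.6 300.0
-3 collar front lo/hi 211.6 214.1 handle base 223.8 handle top front/back 262.8 301.2
0 collar front lo/hi 207.8 210.6 handle base 220.3 handle top front/back 264.9 302.3
3 collar front lo/hi 204.0 207.3 handle base 216.8 handle top front/back 267.1 303.2
6 collar front lo/hi 200.2 204.0 handle base 213.4 handle top front/back 269.3 304.1
10 collar front lo/hi 195.4 199.7 handle base 209.1 handle top front/back 272.3 305.0
hole near/far rows [np.float64(250.2), np.float64(216.9)]
```

```bash
python3 -m handwheel '[[0.1,-0.35,0,0,0],[0.1,-0.7,0,0,0],[0.1,-0.7,0,0,0],[0.1,-0.7,0,0.4,0],[0.1,-0.7,0,0.8,0],[0.1,-0.75,0,1.1,0],[0.1,-0.75,0,1.1,0]]' 5
python3 -c "
from up import *
feel(3);chk()"
```

```text
t: 22.7
tcp_pos: [480.4, -148.3, 123.3]
ee_rot: [[0.975, -0.223, -0.001], [-0.223, -0.975, 0.0], [-0.001, -0.0, -1.0]]
contact_force: [-0.5, 0.2, -0.7]
grip_width: 18.1
grasp_force: 5.0
t 22.85 tcp [ 480.8 -148.5  124.1] F tool [-0.26  0.63  0.53] sd [0.59 0.21 0.57] axial -0.25 perp -0.53 M [-0.018 -0.02  -0.023]
tcp [ 480.8 -148.5  124.2] hole in tool [-1.5  0.1 39.2]
[(129, [180, 176, 131], 61), (185, [113, 115, 115], 340), (202, [235, 237, 237], 63), (203, [214, 216, 217], 71), (211, [165, 168, 168], 93), (212, [134, 137, 137], 208), (213, [66, 67, 67], 120), (225, [74, 48, 35], 64), (258, [107, 63, 35], 93), (264, [32, 30, 32], 120), (284, [189, 104, 55], 102), (285, [118, 75, 53], 67)]
-6 collar front lo/hi 215.5 217.6 handle base 227.3 handle top front/back 260.6 300.0
-3 collar front lo/hi 211.6 214.0 handle base 223.8 handle top front/back 262.8 301.2
0 collar front lo/hi 207.7 210.6 handle base 220.2 handle top front/back 265.0 302.3
3 collar front lo/hi 203.9 207.2 handle base 216.8 handle top front/back 267.2 303.2
6 collar front lo/hi 200.2 203.9 handle base 213.4 handle top front/back 269.4 304.1
10 collar front lo/hi 195.4 199.7 handle base 209.0 handle top front/back 272.3 305.0
hole near/far rows [np.float64(246.6), np.float64(211.3)]
```

```bash
python3 -m handwheel '[[0.1,0,0,0.3,0],[0.1,0,0,0.55,0],[0.1,0,0,0.55,0]]' 5
python3 -c "
from up import *
feel(3)"
```

```text
t: 23.15
tcp_pos: [480.5, -148.3, 118.2]
ee_rot: [[0.975, -0.223, -0.001], [-0.223, -0.975, 0.0], [-0.001, -0.0, -1.0]]
contact_force: [-0.1, -0.1, -0.4]
grip_width: 17.7
grasp_force: 5.0
t 23.3 tcp [ 480.7 -148.4  118.6] F tool [0.06 0.06 0.68] sd [0.21 0.73 0.62] axial -0.57 perp -0.37 M [ 0.065 -0.016  0.013]
```

```bash
python3 -m handwheel '[[0.1,0,0,0.2,0],[0.1,0,0,0.4,0],[0.1,0,0,0.4,0]]' 4 >/dev/null
python3 -c "
from up import *
feel(3)"; python3 -m handwheel '[[0.1,0,0,0.2,0],[0.1,0,0,0.3,0],[0.1,0,0,0.3,0]]' 4 >/dev/null
python3 -c "
from up import *
feel(3);chk()"
```

```text
t 23.7 tcp [ 480.7 -148.4  114.6] F tool [-0.46 -0.31  0.89] sd [0.57 0.14 0.24] axial -0.42 perp -0.91 M [ 0.023 -0.036  0.029]
t 24.1 tcp [ 480.9 -148.5  111.8] F tool [ 0.41  0.13 -2.77] sd [0.43 0.49 0.36] axial 1.93 perp 2.03 M [ 0.149  0.055 -0.004]
tcp [ 480.9 -148.5  111.8] hole in tool [-1.7  0.1 26.8]
[(187, [162, 158, 118], 70), (190, [112, 115, 115], 343), (209, [217, 221, 220], 71), (213, [167, 171, 170], 167), (214, [112, 115, 114], 194), (215, [48, 49, 50], 62), (227, [54, 44, 37], 85), (264, [106, 63, 35], 86), (270, [27, 27, 27], 77), (271, [75, 49, 35], 66), (284, [189, 104, 56], 106), (285, [117, 75, 51], 68)]
-6 collar front lo/hi 215.6 217.6 handle base 227.4 handle top front/back 260.6 300.0
-3 collar front lo/hi 211.6 214.1 handle base 223.8 handle top front/back 262.8 301.2
0 collar front lo/hi 207.8 210.7 handle base 220.3 handle top front/back 265.0 302.3
3 collar front lo/hi 204.0 207.3 handle base 216.8 handle top front/back 267.2 303.2
6 collar front lo/hi 200.3 204.0 handle base 213.5 handle top front/back 269.4 304.1
10 collar front lo/hi 195.5 199.8 handle base 209.1 handle top front/back 272.3 305.0
hole near/far rows [np.float64(254.7), np.float64(217.6)]
```

The collar is seated, with about 3 N of upward reaction. I'll open and rise.

```bash
python3 -m handwheel '[[0.25,0,0,0,0],[0.45,0,0,0,0],[0.45,0,0,0,0],[0.45,0,0,0,0],[0.45,0,0,0,0],[0.45,0,0,-3,0],[0.45,0,0,-7,0],[0.45,0,0,-11,0],[0.45,0,0,-15,0],[0.45,0,0,-15,0],[0.45,0,0,-15,0]]'
python3 - <<'E'
from h import *
c1=camera('scene');c2=camera('top');w=camera('wrist')
print('scene',[(b[0].tolist(),b[1]) for b in blobs(c1,'orange')[0] if b[0][0]<240 and b[0][1]>190])
print('top',[(b[0].tolist(),b[1]) for b in blobs(c2,'orange')[0]])
print('wrist',[(b[0].tolist(),b[1],onplane(w,b[0],151).round(1)) for b in blobs(w,'orange',amin=80)[0]])
for n,c in(('scene',c1),('top',c2)):
  old=cv2.imread(f'pics/{n}0.png')[:,:,::-1]
  d=(np.abs(old.astype(int)-c['frame']).sum(2)>120).astype('uint8')
  m,l,st,ce=cv2.connectedComponentsWithStats(d);print(n,[st[i].tolist() for i in range(1,m) if st[i,4]>25])
E
```

```text
t: 25.07
tcp_pos: [481.2, -148.6, 263.6]
ee_rot: [[0.975, -0.223, 0.004], [-0.223, -0.975, -0.002], [0.004, 0.001, -1.0]]
contact_force: [-0.2, -0.3, -0.4]
grip_width: 42.7
grasp_force: 0.0
scene [([223.1, 209.0], [218, 206, 11, 7, 52]), ([226.2, 222.4], [220, 213, 13, 20, 167]), ([191.4, 224.8], [186, 221, 12, 8, 59]), ([195.4, 238.6], [188, 229, 15, 20, 182]), ([160.4, 253.1], [151, 239, 19, 29, 267])]
top []
wrist [([316.5, 181.5], [308, 176, 19, 11, 171], array([ 494.4, -151. ,  151. ])), ([390.3, 186.3], [382, 177, 26, 28, 316], array([ 476.8, -209.7,  151. ])), ([469.0, 188.2], [456, 177, 36, 29, 520], array([ 460.6, -273.1,  151. ])), ([492.5, 200.1], [481, 190, 23, 20, 357], array([ 446. , -291.2,  151. ]))]
scene [[41, 0, 215, 126, 10448], [90, 77, 15, 15, 87], [93, 117, 26, 23, 284], [199, 120, 17, 8, 84], [159, 128, 70, 75, 1907], [174, 132, 8, 6, 36], [181, 140, 10, 7, 40], [81, 179, 32, 21, 198], [198, 204, 15, 23, 84], [115, 221, 21, 32, 200], [55, 224, 14, 20, 195], [135, 260, 23, 24, 259], [104, 262, 10, 13, 30], [0, 287, 96, 113, 1877], [156, 293, 8, 10, 31], [67, 301, 78, 99, 2468], [145, 353, 63, 47, 1510]]
top [[518, 145, 2, 26, 32], [620, 147, 20, 47, 748], [516, 183, 3, 25, 34], [364, 190, 276, 210, 15158], [581, 206, 11, 17, 118], [620, 222, 20, 22, 337], [487, 246, 75, 41, 1136], [376, 274, 47, 62, 1089], [578, 280, 25, 27, 338], [340, 284, 34, 22, 145], [311, 309, 34, 18, 211], [411, 310, 15, 29, 243], [282, 326, 93, 58, 2794], [600, 338, 13, 11, 75], [614, 342, 10, 7, 45], [235, 368, 56, 32, 1216], [323, 384, 7, 11, 38], [331, 394, 20, 6, 38]]
```

The tester's pixels in the scene view match the start to within 0.4 px, so it hangs upright in its own hole. The gripper is clear above it.

```bash
python3 -c "
from station import *
print(close_job())"
```

```text
the job is handed in; nothing more can be done
None
```

The job is done and handed in at about 25 s of the 72 s allowed: the slim tester pressed the red, yellow and blue pads in that order (about 3–4 mm each, held half a second or more), and it hangs upright back in its own hole with the gripper clear.

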